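Lock a cam-arm coupling onto its tank fitting

ROBOT

A 6-joint arm with a two-finger parallel gripper is mounted at the origin on a cart in front of the work surface, level with it; the furniture and walls round the work are solid. World frame = base frame: x ahead of the robot, y to its left, z up, the work surface at z = 0. Lengths are in mm, angles in rad, forces in N, time in s.
With the tool pointing down it reaches from about 350 to 925 mm from the base axis. Payload 6.4 kg.
Tool frame: the origin (TCP) lies midway between the tips of the shut fingers; the grasp point (between the pads) lies 19 mm behind it; z points along the fingers, y is the line along which they close (so a half turn about z gives the same grasp; the last joint's range is limited). The gripper opens to 85 mm and grips with 20 to 120 N. Pads are 22 mm wide; open, the fingers measure 114 mm over their backs; the gripper's body (76 mm by 85 mm) begins 54 mm behind the grasp point. The pads swing forward as they close: fully open they stand 13 mm farther back than shut.
Start: joints at [1.045, 0.245, 1.558, -0, 1.339, -0.174], TCP at [223.98, 610.202, 231.29] pointing down, gripper open.
Joint ranges: [-3.13, 3.13], [-1.02, 2.26], [0.13, 2.54], [-0.95, 4.09], [0.21, 2.88], [-2.74, 2.74]. Speed limits (rad/s): [2.57, 2.57, 3.14, 3.14, 3.14, 3.14].

INTERFACE

Orientations are given as a unit quaternion [x, y, z, w].
In Python, from plant import ctrl gives the robot as it stands. The module is installed in compiled form; this text tells all that it offers.
- The arm moves only by the tool apply_moves, never from a script. Its arguments are lists of equal length, an entry for each row: "translation": the shift along the tool's x, y, z in mm, a list of three; "angular": the turn, a rotation vector about the tool's x, y, z in units of 6 degrees (1.0 is 6 degrees), a list of three. In form: {"translation": [[dx, dy, dz], ...], "angular": [[wx, wy, wz], ...]}. A call has 1 to 10 rows; each row is the pose to reach, as a shift and turn from the pose commanded when the call began, along the tool's axes at that moment; what a row does not reach only later rows make up. A row lasts 1/10 s, in which the tool goes at most 50 mm and 8.59 degrees, less where a joint would pass 70% of its speed; a pose out of reach is approached as far as the arm can. A call with a gripper value outside its range is refused whole. "fingers" is the closure, from -1 (fully open) to 1 (shut), so that 0 is half open, set as the call begins (left out, the last holds). The fingers move at their own pace and stop on an object; "squeeze" is the grip in N (left out, the last holds). Time passes only in rows, so rows that repeat a pose let the fingers close. It gives the time, the measured TCP pose, the force, the opening and the grip force at its end, in the units of the state.
- ctrl.sense(): the state, without advancing time (a new reading comes with each control period).
- ctrl.capture(name): name is "side" or "top" or "wrist"; returns the picture (480x640x3 uint8, red, green, blue); there is no depth.
- ctrl.get_calibration(name): a dict with "fx", "fy", "cx", "cy" (pixels), "R" (3x3) and "t" (3): a world point X has camera coordinates R X + t; the wrist camera has in their place "hand_eye" (4x4, takes a point from camera to tool coordinates, whose origin is the TCP and whose axes are the flange's). Camera axes: x right, y down, z forward; pixel columns grow to the right and rows downward; lengths in mm; the calibration is good to about 2 mm. A picture is of the moment at which its call begins: read the wrist's pose just before it. get_calibration takes no time and is no camera call.
- ctrl.close_job(): hands the job in; it is judged then, once.
The state is a dict: "t": time; "qpos": joint angles; "qd": joint speeds; "tau": joint torques, N m; "tool_pos": TCP position; "tcp_rot": TCP orientation; "force": force on the tool from outside, world axes, zero at the start; "wrist_torque": the same for the moment, N m; "gripper_width": finger opening in mm; "finger_force": force on a finger pad.
Only numpy, scipy, OpenCV 4.12 (cv2) and the standard library are available. Lean on these libraries where they do the work, as an engineer would, in place of code of your own. Each camera call takes 0.05 s, during which the arm holds its last target. There are 200 camera calls.

TASK

Put the cam-arm coupling onto the grooved tank fitting and push it fully home against its tight seal, so that its mouth sits flush on the fitting's collar; only then swing its two cam arms fully down, one after the other, so that it is locked. Press firmly but gently, never ramming or levering hard on the fitting, and leave the wax tin and the chalk jar where they stand.

Things in the scene. Friction and masses are not known exactly. Their poses are not given: they have to be found in the camera images.
- coupling: loose bare aluminium coupling, 0.5 kg, standing mouth down: a round cup 58 mm across and 50 mm high (bore 42.4 mm, open below), a 6 mm top plate, and on it a square shank 30 x 30 mm from 56 to 100 mm above the mouth. Origin at the centre of the mouth's rim (underside), z up its axis; the cam arms hinge on its +y and -y sides
- shank (a point): middle of the coupling's square shank, on its axis, 80 mm above the mouth; its flats facing the coupling's +x and -x are clear of the arms and can be gripped
- adaptor: fixed tank fitting, bare aluminium: round flange 96 mm across and 10 mm high on the bench (bolt heads to 15 mm), a 44 mm pipe, a collar 56 mm across whose top is 60 mm above the bench, and above it the grooved spigot, 40.4 mm across, ending 96 mm above the bench with a 3 mm chamfer. Origin at the centre of the underside, z up; round, so its yaw does not matter
- collar (a point): centre of the collar's top face; with the coupling home its origin is here. The coupling has a tight rubber seal: going on, it first rests 14 to 19 mm above the collar, then needs 11 to 14 N of push (including its own 5 N weight) all the way down, and stays down when released
- cam_a (a joint): angle (rad) of the cam arm on the coupling's +y side: 0 straight out level, negative raised, 1.2 fully down at its stop, slanting down beside the fitting. Its pivot lies 33 mm from the coupling's axis and 20 mm above its mouth. Stiff: 2.5 N at 50 mm from the pivot moves it, and it stays where it is put
- cam_a_tip (a point): point near the free end of that arm, 60 mm from its pivot. The steel arm is 14 mm wide, 7 mm thick and 62 mm long from the pivot. While the coupling is not home, the arm's cam hits the spigot's lip and the arm does not go down
- cam_b (a joint): the same for the cam arm on the coupling's -y side: 0 straight out level, negative raised, 1.2 fully down
- cam_b_tip (a point): point near the free end of that arm, 60 mm from its pivot; same size as the other arm
- wax_tin: bystander: low round tin, 67 mm diameter, 44 mm high; origin at the centre of its underside. Near it stand fixed bottles up to 230 mm high, between the two work places; the way past them is on the robot's side, over this tin and the 91 mm orange tin
- jar_chalk: bystander: small white jar with a black lid, 44 mm diameter, 60 mm high; origin at the centre of its underside
There are look-alikes about, which are no part of the job. What is shaped like the adaptor but orange is not meant.

How it is judged:
By the outcome, as a careful person would: the job done as asked, in the order asked, and still so for the second after the job is handed in, with the robot touching nothing.
It also fails if it takes over 72 s, if anything falls off the work surface, if the arm or the gripper's body presses on something with over 40 N, if the wrist force passes 120 N, or if a joint passes its speed limit or range.

## Working session

There is one attempt and no reset: what is moved stays moved. The work goes in short steps, Python scripts to look and compute and a tool call to move; the robot and the scene stay as the last step left them, time stands still between calls to the robot, and variables do not carry over. Pictures are saved under pics/ and viewed, at most 10 in all, crops included, and the job is handed in when it is done.

Besides the shell and the picture viewer there is one more tool, called after ">>>" by a JSON object that holds its "name" and its "arguments", one argument or row to a line. apply_moves: Moves the arm, as the interface text tells. Its arguments: {"type":"object","properties":{"translation":{"type":"array","items":{"type":"array","items":{"type":"number"}}},"angular":{"type":"array","items":{"type":"array","items":{"type":"number"}}},"fingers":{"type":"number"},"squeeze":{"type":"number"}},"required":["translation","angular"]}

```bash
mkdir -p pics
cat > h.py <<'E'
import numpy as np, cv2
from plant import ctrl
from scipy.spatial.transform import Rotation as Ro
def cal(n):
    c=ctrl.get_calibration(n); return c
def ray(n,u,v,s=None):
    c=cal(n); d=np.array([(u-c['cx'])/c['fx'],(v-c['cy'])/c['fy'],1.])
    if n=='wrist':
        H=np.array(c['hand_eye']); R=Ro.from_quat(s['tcp_rot']).as_matrix()
        return R@H[:3,3]+np.array(s['tool_pos']), R@H[:3,:3]@d
    R=np.array(c['R']);t=np.array(c['t']); return -R.T@t, R.T@d
def onz(n,u,v,z,s=None):
    o,d=ray(n,u,v,s); return o+d*(z-o[2])/d[2]
def proj(n,X):
    c=cal(n); p=np.array(c['R'])@np.array(X,float)+np.array(c['t']); return c['fx']*p[0]/p[2]+c['cx'],c['fy']*p[1]/p[2]+c['cy']
def tri(a,b):
    A=[];y=[]
    for o,d in (a,b):
        d=d/np.linalg.norm(d);P=np.eye(3)-np.outer(d,d);A.append(P);y.append(P@o)
    return np.linalg.lstsq(np.vstack(A),np.hstack(y),rcond=None)[0]
def snap(n,f):
    im=ctrl.capture(n); cv2.imwrite('pics/'+f,im[:,:,::-1]); return im
E
python3 - <<'E'
from h import *
s=ctrl.sense();print(s)
for n in('top','side'): 
    snap(n,n+'0.png');o,_=ray(n,320,240);print(n,o)
snap('wrist','wrist0.png')
print(cal('wrist'))
E
```

```text
{'t': 0.0, 'qpos': array([ 1.04490146e+00,  2.45816048e-01,  1.55905590e+00, -1.47004013e-05,
        1.33871472e+00, -1.74096079e-01]), 'qd': array([-0.00198809, -0.00040824,  0.00058821,  0.00038482,  0.00025018,
        0.00177737]), 'tau': array([ 6.99617103e-04, -4.29509461e+01, -3.26124609e+01, -1.16704673e-04,
        5.46340962e-03, -6.35182829e-06]), 'tool_pos': array([223.68128638, 609.68239685, 230.15655709]), 'tcp_rot': array([ 1.74991967e-01,  9.84569356e-01, -9.39011967e-04, -3.35148315e-04]), 'force': array([-0.87516993,  0.28425109, -0.45804338]), 'wrist_torque': array([ 0.03098998, -0.01526949,  0.02231497]), 'finger_force': 0.0, 'gripper_width': 85.07765739872599}
top [ 334.84796351  136.71399095 1067.13636561]
side [ 586.69733945 -700.65745031  734.11503197]
{'fx': 355.0537837997876, 'fy': 355.0537837997876, 'cx': 320.41489387190563, 'cy': 244.78223510353178, 'hand_eye': array([[-2.54907879e-05, -9.58895542e-01, -2.83759297e-01,
         7.16355524e+01],
       [ 9.99999942e-01,  7.22516800e-05, -3.33989410e-04,
        -3.24984667e-01],
       [ 3.40763043e-04, -2.83759289e-01,  9.58895484e-01,
        -1.42518989e+02],
       [ 0.00000000e+00,  0.00000000e+00,  0.00000000e+00,
         1.00000000e+00]])}
```

View pics/top0.png

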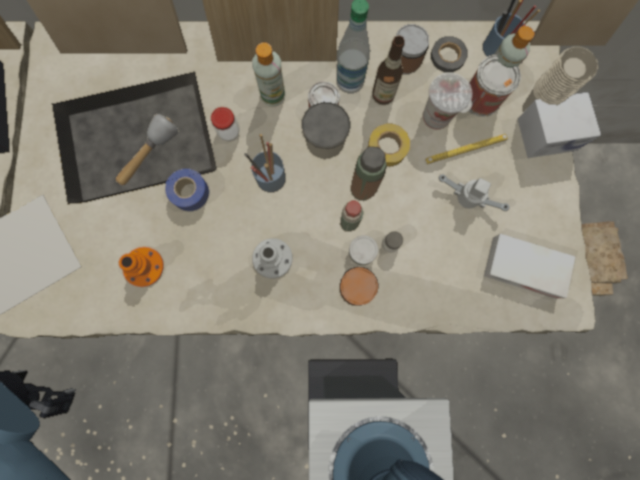

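View pics/side0.png

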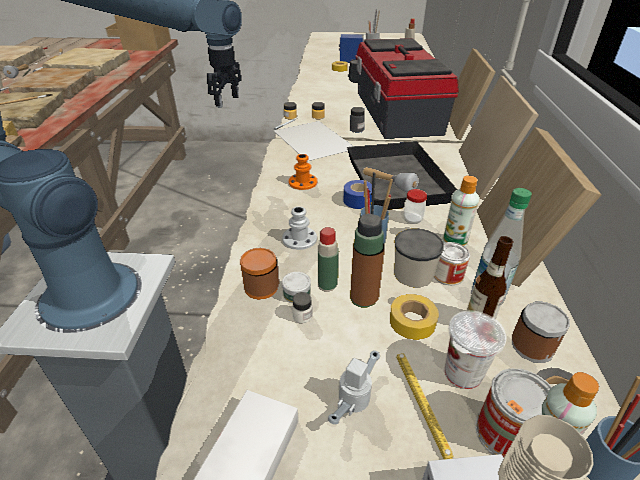

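The top view shows the coupling at about (475,192), with its arms ending near (442,179) and (505,207). The grey fitting is at (270,258). The orange look-alike is at (140,267) and isn't meant, because of its colour. The wax tin is at (362,252), the chalk jar at (393,241) and the orange tin at (359,287). In the side view the coupling is at (355,385) and the fitting at (299,228). I'll confirm these in one enlarged crop.

Run:
```python
from h import *
t=cv2.imread('pics/top0.png');s=cv2.imread('pics/side0.png')
def c(im,x,y,w=40,h=30): return cv2.resize(im[y-h:y+h,x-w:x+w],(400,300),interpolation=cv2.INTER_CUBIC)
cv2.imwrite('pics/crop0.png',np.vstack([np.hstack([c(t,475,192),c(t,270,258)]),np.hstack([c(s,355,385,60,45),c(s,299,228)])]))
for n,u,v,z in[('top',475,192,50),('side',355,385,50),('top',270,256,60),('top',362,252,44),('top',393,241,60),('top',359,287,91),('top',371,157,200)]:print(n,u,v,onz(n,u,v,z).round(0))
```

```text
top 475 192 [ 624. -237.   50.]
side 355 385 [ 624. -242.   50.]
top 270 256 [473. 245.  60.]
top 362 252 [483.  34.  44.]
top 393 241 [506. -36.  60.]
top 359 287 [400.  47.  91.]
top 371 157 [657.  26. 200.]
```

View pics/crop0.png

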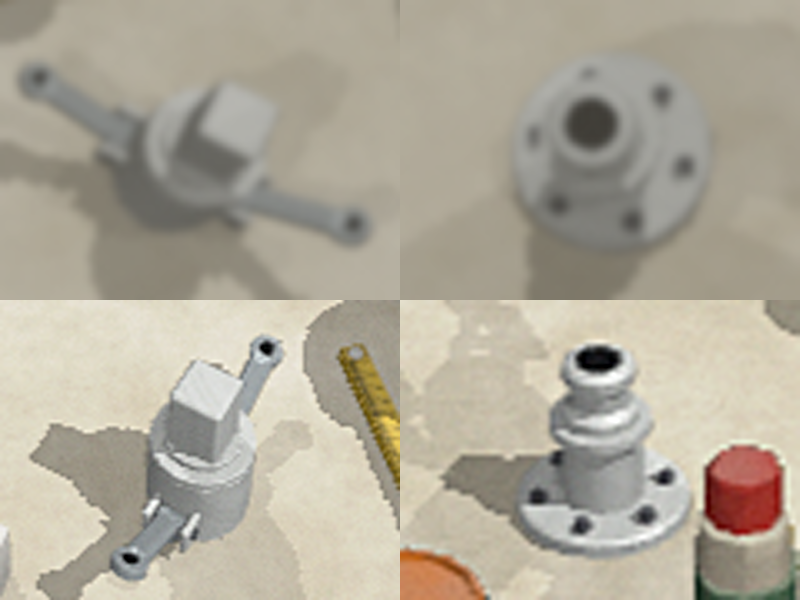

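The crop confirms both: a bare-metal coupling with a square shank and two raised arms, and the grey grooved fitting. Next I compute positions.

Run:
```python
from h import *
T=lambda a,b:tri(ray('top',*a),ray('side',*b))
print('shank',onz('top',483,185,100),T((483,185),(295+208/3.333,340+90/3.333)))
A=T((442.6,177.6),(375,354));B=T((505.4,206.8),(333.5,418))
print('tips',A,B,'dir',np.degrees(np.arctan2(*(A-B)[[1,0]])),np.linalg.norm((A-B)[:2]))
print('spigot',onz('top',268,253,96),T((268,253),(298.8,210)))
s=ctrl.sense();R=Ro.from_quat(s['tcp_rot']).as_matrix();print(R.round(3))
for n,u,v,z in[('side',283,280,30)]:print(n,u,v,onz(n,u,v,z).round(0))
```

```text
shank [ 625.776157  -238.0703164  100.       ] [ 625.93431923 -238.63111136   98.63288872]
tips [ 663.23773399 -164.8600428    40.94966348] [ 587.45898301 -306.92508803   48.30204559] dir 61.92414501182108 161.01209947793802
spigot [475.06289884 245.54747122  96.        ] [475.91006022 245.7635625   95.87827184]
[[-0.939  0.345 -0.001]
 [ 0.345  0.939 -0.001]
 [ 0.    -0.001 -1.   ]]
side 283 280 [456.  46.  30.]
```

```bash
cat >> h.py <<'E'
def Rt(psi,tilt=0,ax=(0,0,1)):
    "tool down, tool y at world yaw psi deg, then tilted (deg) about world axis ax"
    p=np.radians(psi);y=np.array([np.cos(p),np.sin(p),0]);z=np.array([0,0,-1.]);x=np.cross(y,z)
    return Ro.from_rotvec(np.radians(tilt)*np.array(ax,float)).as_matrix()@np.c_[x,y,z]
def go(P,R,s=None):
    s=s or ctrl.sense();C=Ro.from_quat(s['tcp_rot']).as_matrix()
    d=C.T@(np.array(P,float)-s['tool_pos']);w=Ro.from_matrix(C.T@R).as_rotvec(degrees=True)/6
    print('T',d.round(1).tolist(),'W',w.round(2).tolist(),'rows',max(np.linalg.norm(d)/50,np.linalg.norm(w)*6/8.59).round(1))
def st():
    s=ctrl.sense();print('t',round(s['t'],2),'p',s['tool_pos'].round(1),'q',s['qpos'].round(2),'F',s['force'].round(1),'M',s['wrist_torque'].round(2),'w',round(s['gripper_width'],1),'R',Ro.from_quat(s['tcp_rot']).as_matrix().round(3).tolist())
E
python3 - <<'E'
from h import *
go((430,50,270),Rt(0))
print(tri(ray('top',352,210),ray('side',327,235)),tri(ray('top',371,158),ray('side',370,222)))
E
```

```text
T [-386.5, -454.5, -39.0] W [-0.01, 0.01, 11.64] rows 12.0
[557.62341099  64.04356778 154.15083892] [647.70544592  28.57658991 218.69163848]
```

>>> {"name": "apply_moves", "arguments": {
  "translation": [
    [-387,-455,-39],
    [-387,-455,-39],
    [-387,-455,-39],
    [-387,-455,-39],
    [-387,-455,-39],
    [-387,-455,-39],
    [-387,-455,-39],
    [-387,-455,-39],
    [-387,-455,-39],
    [-387,-455,-39]
  ],
  "angular": [
    [0,0,11.6],
    [0,0,11.6],
    [0,0,11.6],
    [0,0,11.6],
    [0,0,11.6],
    [0,0,11.6],
    [0,0,11.6],
    [0,0,11.6],
    [0,0,11.6],
    [0,0,11.6]
  ],
  "fingers": -1
}}

```text
t: 1.15
tool_pos: [396.5, 140.2, 264.0]
tcp_rot: [0.706, 0.709, 0.0, 0.0]
force: [0.1, 0.9, 0.0]
gripper_width: 85.3
finger_force: 0.0
```

Run:
```python
from h import *
st();go((590,-170,250),Rt(-28))
```

```text
t 1.15 p [396.5 140.2 264. ] q [ 0.07 -0.36  2.08  0.    1.42  0.06] F [0.1 0.9 0. ] M [ 0.01 -0.02  0.05] w 85.3 R [[-0.004, 1.0, 0.001], [1.0, 0.004, 0.0], [0.0, 0.001, -1.0]]
T [-311.0, 192.2, 14.1] W [0.01, -0.0, 4.71] rows 7.3
```

>>> {"name": "apply_moves", "arguments": {
  "translation": [
    [-378,230,34],
    [-378,230,34],
    [-378,230,34],
    [-378,230,34],
    [-378,230,34],
    [-378,230,34],
    [-378,230,34],
    [-378,230,34],
    [-378,230,34],
    [-378,230,34]
  ],
  "angular": [
    [0,0,4.7],
    [0,0,4.7],
    [0,0,4.7],
    [0,0,4.7],
    [0,0,4.7],
    [0,0,4.7],
    [0,0,4.7],
    [0,0,4.7],
    [0,0,4.7],
    [0,0,4.7]
  ]
}}

```text
t: 2.15
tool_pos: [628.7, -239.3, 227.3]
tcp_rot: [0.858, 0.514, -0.001, -0.001]
force: [-1.0, 0.6, -1.6]
gripper_width: 85.2
finger_force: 0.0
```

Run:
```python
from h import *
st();snap('wrist','w1.png')
```

```text
t 2.15 p [ 628.7 -239.3  227.3] q [-0.53  0.3   1.5  -0.    1.35 -0.04] F [-1.   0.6 -1.6] M [ 0.01 -0.    0.06] w 85.2 R [[0.472, 0.881, -0.002], [0.881, -0.472, 0.0], [-0.001, -0.002, -1.0]]
```

View pics/w1.png

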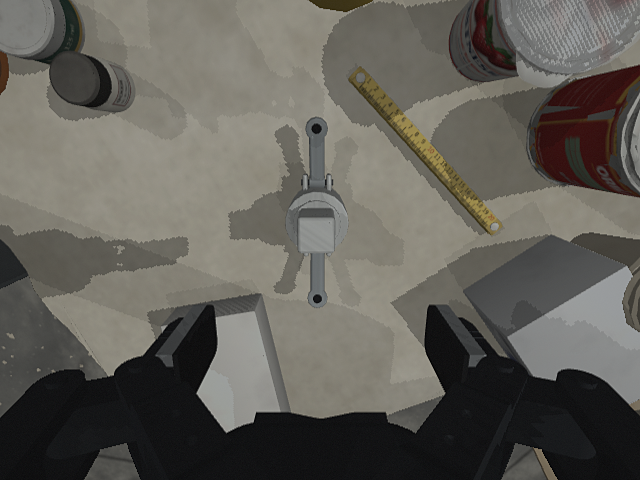

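Wrist view: the shank top is centred at about (316.5,236), and the arm holes are at (316.5,128) and (317,298). The yaw is already aligned.

Run:
```python
from h import *
s=ctrl.sense();im=cv2.imread('pics/w1.png')
hsv=cv2.cvtColor(im,cv2.COLOR_BGR2GRAY)[205:265,280:350]
print(onz('wrist',316.5,236,100,s)); 
g=cv2.cvtColor(im,cv2.COLOR_BGR2GRAY);print(g[236,285:350:2]);print(g[195:265:2,316])
P=onz('wrist',316.5,236,100,s); go((P[0],P[1],100),Rt(-28)); go((P[0],P[1],63),Rt(-28))
```

```text
[ 625.11321008 -236.53751484  100.        ]
[101 103 102 103 102 107  78 131 147 144 140 141 144 146 145 142 142 145
 147 150 148 147 150 149 139 137 130 135 124 132 127 128 130]
[135 136 141 128 136 138 130  70  74  75  75  95 135 147 146 148 149 147
 147 147 143 142 146 144 140 145 145 147 132 110 108 108 108 110 109]
T [-1.0, -2.5, 127.9] W [-0.03, -0.0, -0.02] rows 2.6
T [-1.0, -2.4, 164.9] W [-0.03, -0.0, -0.02] rows 3.3
```

>>> {"name": "apply_moves", "arguments": {
  "translation": [
    [-0.5,-2.2,45],
    [-0.5,-2.2,90],
    [-0.5,-2.2,130],
    [-0.5,-2.2,150],
    [-0.5,-2.2,164],
    [-0.5,-2.2,164],
    [-0.5,-2.2,164]
  ],
  "angular": [
    [0,0,0],
    [0,0,0],
    [0,0,0],
    [0,0,0],
    [0,0,0],
    [0,0,0],
    [0,0,0]
  ]
}}

```text
t: 2.9
tool_pos: [626.7, -234.4, 67.4]
tcp_rot: [0.857, 0.516, 0.001, 0.001]
force: [0.6, -0.3, 1.0]
gripper_width: 85.3
finger_force: 0.0
```

>>> {"name": "apply_moves", "arguments": {
  "translation": [
    [0,0,0],
    [0,0,0],
    [0,0,0],
    [0,0,0],
    [0,0,0],
    [0,0,0],
    [0,0,0],
    [0,0,0]
  ],
  "angular": [
    [0,0,0],
    [0,0,0],
    [0,0,0],
    [0,0,0],
    [0,0,0],
    [0,0,0],
    [0,0,0],
    [0,0,0]
  ],
  "fingers": 1,
  "squeeze": 60
}}

```text
t: 3.7
tool_pos: [626.5, -234.7, 66.7]
tcp_rot: [0.857, 0.515, 0.0, 0.001]
force: [0.8, -0.2, 4.3]
gripper_width: 29.4
finger_force: 60.5
```

>>> {"name": "apply_moves", "arguments": {
  "translation": [
    [0,0,-10],
    [0,0,-30],
    [0,0,-70],
    [0,0,-110],
    [0,0,-140],
    [0,0,-140]
  ],
  "angular": [
    [0,0,0],
    [0,0,0],
    [0,0,0],
    [0,0,0],
    [0,0,0],
    [0,0,0]
  ]
}}

```text
t: 4.3
tool_pos: [627.7, -235.4, 210.7]
tcp_rot: [0.857, 0.515, 0.002, 0.003]
force: [1.1, -0.1, -3.0]
gripper_width: 29.1
finger_force: 60.7
```

Run:
```python
from h import *
st();snap('wrist','w2.png')
go((430,-40,205),Rt(0))
```

```text
t 4.3 p [ 627.7 -235.4  210.7] q [-0.53  0.3   1.52 -0.    1.3  -0.04] F [ 1.1 -0.1 -3. ] M [-0.09 -0.03  0.03] w 29.1 R [[0.469, 0.883, 0.007], [0.883, -0.469, -0.004], [-0.0, 0.008, -1.0]]
T [79.9, -264.6, 1.3] W [0.02, 0.01, -4.66] rows 5.5
```

View pics/w2.png

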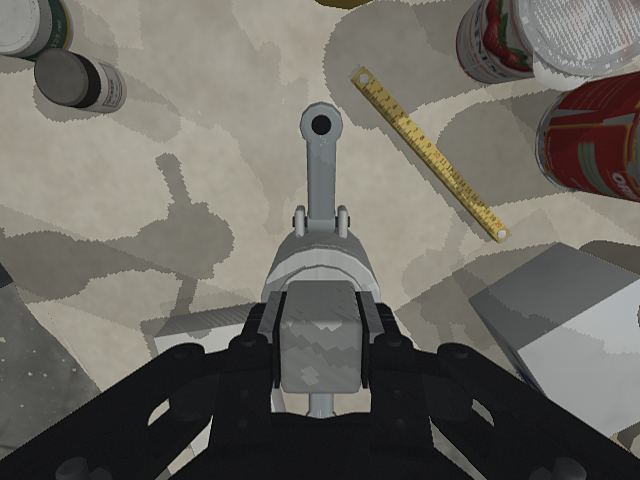

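The coupling is held, with its shank between the pads. The top face spans about v 281–392 and u 281–361.

Run:
```python
from h import *
c=cal('wrist');H=c['hand_eye']
def tz(u,v,z):
    d=H[:3,:3]@np.array([(u-c['cx'])/c['fx'],(v-c['cy'])/c['fy'],1]);o=H[:3,3];return (o+d*(z-o[2])/d[2]).round(1)
for u,v in[(321,281),(321,392),(281,340),(361,340)]:print(tz(u,v,-33.3))
im=cv2.imread('pics/w2.png');g=cv2.cvtColor(im,cv2.COLOR_BGR2GRAY);print(g[270:300:2,321],g[380:420:2,321])
print(np.hypot(42,0), g[340,270:300:2],g[340,345:372:2])
```

```text
[ 27.2   0.9 -33.3]
[-16.5   0.9 -33.3]
[  5.  -13.1 -33.3]
[  5.   14.8 -33.3]
[153 153 153 153 154 107  83  83  85  84  85  86  85  86  86] [106 107 107 109 109 108  90 121 124 124 124 123 124 124 123 122 120 120
 123  74]
42.0 [85 52 22 24 11 90 88 91 95 96 97 97 98 98 99] [109 109 110 111 110 109 101  92  82  12  28  23  65  96]
```

>>> {"name": "apply_moves", "arguments": {
  "translation": [
    [80,-265,0],
    [80,-265,0],
    [80,-265,0],
    [80,-265,0],
    [80,-265,0],
    [80,-265,0],
    [80,-265,0],
    [80,-265,0],
    [80,-265,0]
  ],
  "angular": [
    [0,0,-4.6],
    [0,0,-4.6],
    [0,0,-4.6],
    [0,0,-4.6],
    [0,0,-4.6],
    [0,0,-4.6],
    [0,0,-4.6],
    [0,0,-4.6],
    [0,0,-4.6]
  ]
}}

```text
t: 5.25
tool_pos: [428.9, -39.7, 204.4]
tcp_rot: [0.709, 0.705, -0.001, -0.001]
force: [0.4, -0.5, -4.6]
gripper_width: 29.2
finger_force: 62.1
```

Run:
```python
from h import *
st();go((430,110,212),Rt(10))
```

```text
t 5.25 p [428.9 -39.7 204.4] q [-0.36 -0.27  2.12 -0.    1.3  -0.35] F [ 0.4 -0.5 -4.6] M [-0.02 -0.02  0.02] w 29.2 R [[0.007, 1.0, -0.003], [1.0, -0.007, 0.001], [0.001, -0.003, -1.0]]
T [149.7, 0.1, -7.5] W [-0.02, -0.01, -1.73] rows 3.0
```

>>> {"name": "apply_moves", "arguments": {
  "translation": [
    [205,7,-8],
    [205,7,-8],
    [205,7,-8],
    [205,7,-8],
    [205,7,-8],
    [205,7,-8],
    [205,7,-8]
  ],
  "angular": [
    [0,0,-2.5],
    [0,0,-2.5],
    [0,0,-2.5],
    [0,0,-2.5],
    [0,0,-2.5],
    [0,0,-2.5],
    [0,0,-2.5]
  ]
}}

```text
t: 5.95
tool_pos: [437.8, 164.6, 213.1]
tcp_rot: [0.612, 0.791, -0.001, -0.0]
force: [-0.3, 0.0, -4.7]
gripper_width: 29.6
finger_force: 62.1
```

Run:
```python
from h import *
st();snap('wrist','w3.png')
```

```text
t 5.95 p [437.8 164.6 213.1] q [ 0.12 -0.18  2.03 -0.    1.3  -0.14] F [-0.3  0.  -4.7] M [ 0.06 -0.04 -0.04] w 29.6 R [[-0.252, 0.968, -0.002], [0.968, 0.252, -0.001], [-0.0, -0.002, -1.0]]
```

View pics/w3.png

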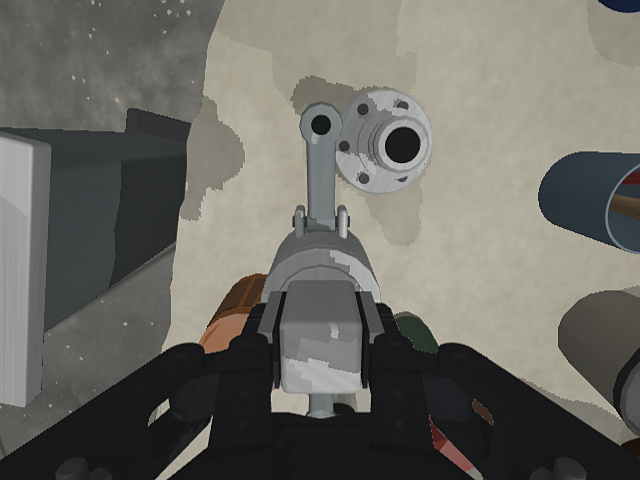

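The wrist view shows the spigot's dark bore at about (403,146), clear of the held arm.

Run:
```python
from h import *
s=ctrl.sense();im=cv2.imread('pics/w3.png');g=cv2.cvtColor(im,cv2.COLOR_BGR2GRAY)
m=np.zeros_like(g);m[120:172,378:430]=(g[120:172,378:430]<70)
cs,_=cv2.findContours(m,0,1);c=max(cs,key=cv2.contourArea);(u,v),sz,_=cv2.fitEllipse(c);print(u,v,sz)
P=onz('wrist',u,v,96,s);print(P)
Q=onz('wrist',u,v,96,s)+0; R=Rt(15)
A=P+1.6*R[:,0]  # TCP so that axis (tool x -1.6) is over spigot
print(A); go((A[0],A[1],190),R)
```

```text
402.1908264160156 144.63540649414062 (33.42170715332031, 35.84195327758789)
[476.55249649 244.67529134  96.        ]
[476.13838602 246.22077267  96.        ]
T [69.8, 57.7, 23.2] W [-0.01, 0.0, -0.08] rows 1.9
```

>>> {"name": "apply_moves", "arguments": {
  "translation": [
    [20,16,4],
    [45,37,12],
    [70,57.7,23],
    [70,57.7,23],
    [70,57.7,23],
    [70,57.7,23]
  ],
  "angular": [
    [0,0,-0.1],
    [0,0,-0.1],
    [0,0,-0.1],
    [0,0,-0.1],
    [0,0,-0.1],
    [0,0,-0.1]
  ]
}}

```text
t: 6.6
tool_pos: [476.0, 246.4, 191.0]
tcp_rot: [0.608, 0.794, -0.0, 0.0]
force: [1.0, -0.3, -4.8]
gripper_width: 28.7
finger_force: 62.5
```

Run:
```python
from h import *
st();a=snap('side','s3.png');b=snap('top','t3.png')
f=lambda im,x,y,w=50:cv2.resize(im[y-w:y+w,x-w:x+w,::-1],(400,400),interpolation=cv2.INTER_CUBIC)
cv2.imwrite('pics/c3.png',np.hstack([f(a,299,205),f(b,270,248)]))
go((476.1,246.2,165),Rt(15))
```

```text
t 6.6 p [476.  246.4 191. ] q [ 0.27  0.02  1.88 -0.    1.24  0.  ] F [ 1.  -0.3 -4.8] M [-0.03  0.02 -0.03] w 28.7 R [[-0.261, 0.965, -0.0], [0.965, 0.261, -0.0], [-0.0, -0.0, -1.0]]
T [-0.5, -0.0, 26.4] W [0.01, 0.0, 0.02] rows 0.5
```

View pics/c3.png

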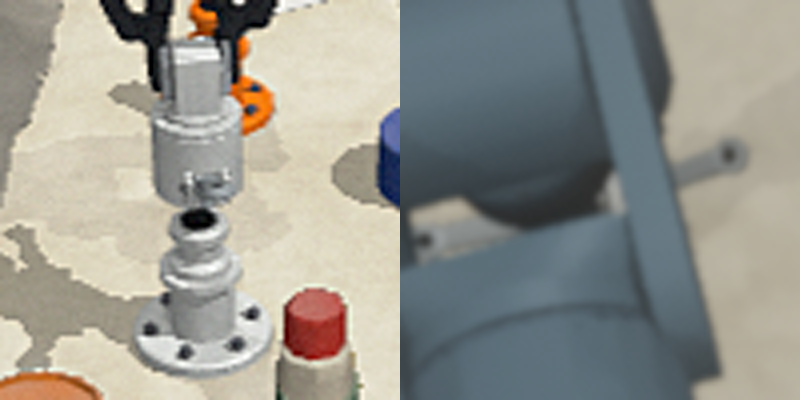

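The side crop shows the cup, spigot and flange axes at about u 197, 200 and 203, which fits the view's steady lean. They look aligned, so I descend gently.

>>> {"name": "apply_moves", "arguments": {
  "translation": [
    [0,0,10],
    [0,0,20],
    [0,0,25],
    [0,0,28],
    [0,0,30],
    [0,0,32],
    [0,0,34],
    [0,0,34]
  ],
  "angular": [
    [0,0,0],
    [0,0,0],
    [0,0,0],
    [0,0,0],
    [0,0,0],
    [0,0,0],
    [0,0,0],
    [0,0,0]
  ]
}}

```text
t: 7.5
tool_pos: [475.7, 247.8, 156.8]
tcp_rot: [0.607, 0.795, -0.0, -0.0]
force: [0.2, -0.3, -4.5]
gripper_width: 29.2
finger_force: 62.4
```

Run:
```python
from h import *
st()
```

```text
t 7.5 p [475.7 247.8 156.8] q [0.27 0.06 1.91 0.   1.17 0.  ] F [ 0.2 -0.3 -4.5] M [ 0.06  0.05 -0.02] w 29.2 R [[-0.263, 0.965, -0.0], [0.965, 0.263, -0.0], [0.0, -0.0, -1.0]]
```

>>> {"name": "apply_moves", "arguments": {
  "translation": [
    [-0.7,0,2],
    [-0.7,0,4],
    [-0.7,0,6],
    [-0.7,0,8],
    [-0.7,0,10],
    [-0.7,0,12],
    [-0.7,0,12]
  ],
  "angular": [
    [0,0,0],
    [0,0,0],
    [0,0,0],
    [0,0,0],
    [0,0,0],
    [0,0,0],
    [0,0,0]
  ]
}}

```text
t: 8.2
tool_pos: [475.7, 247.3, 144.5]
tcp_rot: [0.607, 0.795, 0.0, -0.0]
force: [-1.4, 3.5, -3.6]
gripper_width: 29.3
finger_force: 62.8
```

Run:
```python
from h import *
st()
```

```text
t 8.2 p [475.7 247.3 144.5] q [0.27 0.08 1.92 0.   1.15 0.  ] F [-1.4  3.5 -3.6] M [ 0.91  0.3  -0.02] w 29.3 R [[-0.263, 0.965, -0.0], [0.965, 0.263, 0.001], [0.001, -0.0, -1.0]]
```

>>> {"name": "apply_moves", "arguments": {
  "translation": [
    [0.6,-0.2,0],
    [1.2,-0.3,1],
    [1.2,-0.3,2],
    [1.2,-0.3,3],
    [1.2,-0.3,4],
    [1.2,-0.3,4]
  ],
  "angular": [
    [0,0,0],
    [0,0,0],
    [0,0,0],
    [0,0,0],
    [0,0,0],
    [0,0,0]
  ]
}}

```text
t: 8.8
tool_pos: [475.6, 247.9, 141.9]
tcp_rot: [0.607, 0.795, -0.0, 0.0]
force: [-4.1, -1.8, 4.8]
gripper_width: 29.1
finger_force: 63.8
```

Run:
```python
from h import *
st()
```

```text
t 8.8 p [475.6 247.9 141.9] q [ 0.27  0.08  1.92 -0.    1.14  0.  ] F [-4.1 -1.8  4.8] M [-0.48  0.86  0.  ] w 29.1 R [[-0.263, 0.965, 0.0], [0.965, 0.263, -0.001], [-0.001, -0.0, -1.0]]
```

>>> {"name": "apply_moves", "arguments": {
  "translation": [
    [-0.3,-0.6,0],
    [-0.3,-0.6,1],
    [-0.3,-0.6,2],
    [-0.3,-0.6,3],
    [-0.3,-0.6,4],
    [-0.3,-0.6,5],
    [-0.3,-0.6,5]
  ],
  "angular": [
    [0,0,0],
    [0,0,0],
    [0,0,0],
    [0,0,0],
    [0,0,0],
    [0,0,0],
    [0,0,0]
  ]
}}

```text
t: 9.5
tool_pos: [475.5, 247.8, 137.0]
tcp_rot: [0.607, 0.795, 0.001, 0.001]
force: [-2.6, -1.8, 6.1]
gripper_width: 29.2
finger_force: 64.1
```

Run:
```python
from h import *
st()
```

```text
t 9.5 p [475.5 247.8 137. ] q [ 0.27  0.09  1.92 -0.    1.13  0.  ] F [-2.6 -1.8  6.1] M [-0.28  0.69 -0.05] w 29.2 R [[-0.263, 0.965, 0.002], [0.965, 0.263, 0.0], [-0.0, 0.002, -1.0]]
```

>>> {"name": "apply_moves", "arguments": {
  "translation": [
    [-0.3,-0.5,0],
    [-0.3,-0.5,1],
    [-0.3,-0.5,2],
    [-0.3,-0.5,3],
    [-0.3,-0.5,4],
    [-0.3,-0.5,5],
    [-0.3,-0.5,6],
    [-0.3,-0.5,7],
    [-0.3,-0.5,7]
  ],
  "angular": [
    [0,0,0],
    [0,0,0],
    [0,0,0],
    [0,0,0],
    [0,0,0],
    [0,0,0],
    [0,0,0],
    [0,0,0],
    [0,0,0]
  ]
}}

```text
t: 10.4
tool_pos: [475.4, 247.7, 130.2]
tcp_rot: [0.607, 0.795, 0.001, 0.001]
force: [-2.4, -0.2, 6.8]
gripper_width: 29.6
finger_force: 64.2
```

Run:
```python
from h import *
st()
```

```text
t 10.4 p [475.4 247.7 130.2] q [0.27 0.1  1.93 0.   1.12 0.  ] F [-2.4 -0.2  6.8] M [-0.05  0.55  0.03] w 29.6 R [[-0.263, 0.965, 0.003], [0.965, 0.263, 0.001], [0.0, 0.003, -1.0]]
```

>>> {"name": "apply_moves", "arguments": {
  "translation": [
    [0,-0.5,0.7],
    [0,-0.5,1.4],
    [0,-0.5,2.1],
    [0,-0.5,2.8],
    [0,-0.5,3.4],
    [0,-0.5,3.4]
  ],
  "angular": [
    [0,0,0],
    [0,0,0],
    [0,0,0],
    [0,0,0],
    [0,0,0],
    [0,0,0]
  ]
}}

```text
t: 11.0
tool_pos: [475.4, 247.7, 127.2]
tcp_rot: [0.607, 0.795, 0.002, 0.001]
force: [-2.2, -0.3, 7.0]
gripper_width: 28.9
finger_force: 64.2
```

Run:
```python
from h import *
st()
```

```text
t 11.0 p [475.4 247.7 127.2] q [0.27 0.1  1.93 0.   1.11 0.  ] F [-2.2 -0.3  7. ] M [0.05 0.51 0.02] w 28.9 R [[-0.263, 0.965, 0.004], [0.965, 0.263, 0.001], [0.0, 0.004, -1.0]]
```

>>> {"name": "apply_moves", "arguments": {
  "translation": [
    [0,-0.2,0.5],
    [0,-0.2,1.0],
    [0,-0.2,1.5],
    [0,-0.2,1.5]
  ],
  "angular": [
    [0,0,0],
    [0,0,0],
    [0,0,0],
    [0,0,0]
  ]
}}

```text
t: 11.4
tool_pos: [475.5, 247.8, 126.7]
tcp_rot: [0.607, 0.795, 0.002, 0.001]
force: [-4.1, -0.2, 12.2]
gripper_width: 29.4
finger_force: 65.1
```

Run:
```python
from h import *
st()
```

```text
t 11.4 p [475.5 247.8 126.7] q [0.27 0.1  1.93 0.   1.11 0.  ] F [-4.1 -0.2 12.2] M [-0.17  0.99 -0.04] w 29.4 R [[-0.263, 0.965, 0.004], [0.965, 0.263, 0.001], [0.0, 0.004, -1.0]]
```

>>> {"name": "apply_moves", "arguments": {
  "translation": [
    [0,-0.3,0.7],
    [0,-0.3,1.4],
    [0,-0.3,1.4]
  ],
  "angular": [
    [0.03,0,0],
    [0.03,0,0],
    [0.03,0,0]
  ]
}}

```text
t: 11.7
tool_pos: [475.7, 247.9, 126.6]
tcp_rot: [0.607, 0.795, 0.001, 0.0]
force: [-6.6, -1.0, 18.7]
gripper_width: 29.3
finger_force: 65.9
```

Run:
```python
from h import *
st()
```

```text
t 11.7 p [475.7 247.9 126.6] q [0.27 0.1  1.93 0.   1.11 0.  ] F [-6.6 -1.  18.7] M [-0.32  1.45 -0.01] w 29.3 R [[-0.263, 0.965, 0.002], [0.965, 0.263, 0.001], [0.0, 0.002, -1.0]]
```

Home: it stopped at TCP z 126.6, the collar height plus the 66.7 grip offset, and the force is rising. I release and back away.

>>> {"name": "apply_moves", "arguments": {
  "translation": [
    [0,0,-1.2],
    [0,0,-2.2],
    [0,0,-2.2]
  ],
  "angular": [
    [0,0,0],
    [0,0,0],
    [0,0,0]
  ]
}}

```text
t: 12.0
tool_pos: [475.5, 247.8, 126.7]
tcp_rot: [0.607, 0.795, 0.001, 0.001]
force: [-0.0, 1.5, 6.3]
gripper_width: 29.1
finger_force: 64.2
```

>>> {"name": "apply_moves", "arguments": {
  "translation": [
    [0,0,0],
    [0,0,0],
    [0,0,0],
    [0,0,0],
    [0,0,0],
    [0,0,0],
    [0,0,0]
  ],
  "angular": [
    [0,0,0],
    [0,0,0],
    [0,0,0],
    [0,0,0],
    [0,0,0],
    [0,0,0],
    [0,0,0]
  ],
  "fingers": -1
}}

```text
t: 12.7
tool_pos: [473.4, 247.0, 124.7]
tcp_rot: [0.607, 0.795, -0.001, -0.001]
force: [0.8, -0.7, 0.4]
gripper_width: 85.6
finger_force: 0.0
```

>>> {"name": "apply_moves", "arguments": {
  "translation": [
    [0,0,-20],
    [0,0,-60],
    [0,0,-100],
    [0,0,-145],
    [0,0,-145],
    [0,0,-145]
  ],
  "angular": [
    [0,0,0],
    [0,0,0],
    [0,0,0],
    [0,0,0],
    [0,0,0],
    [0,0,0]
  ]
}}

```text
t: 13.3
tool_pos: [474.5, 247.4, 271.2]
tcp_rot: [0.607, 0.795, 0.0, -0.0]
force: [0.1, -1.0, -0.5]
gripper_width: 85.4
finger_force: 0.0
```

Run:
```python
from h import *
st();a=snap('side','s4.png');b=snap('wrist','w4.png')
cv2.imwrite('pics/c4.png',np.hstack([cv2.resize(a[150:260,249:349,::-1],(436,480),interpolation=cv2.INTER_CUBIC),b[:,150:510,::-1]]))
```

```text
t 13.3 p [474.5 247.4 271.2] q [ 0.27 -0.06  1.81  0.    1.39  0.  ] F [ 0.1 -1.  -0.5] M [-0.02  0.03  0.05] w 85.4 R [[-0.263, 0.965, -0.0], [0.965, 0.263, 0.0], [0.0, -0.0, -1.0]]
```

View pics/c4.png

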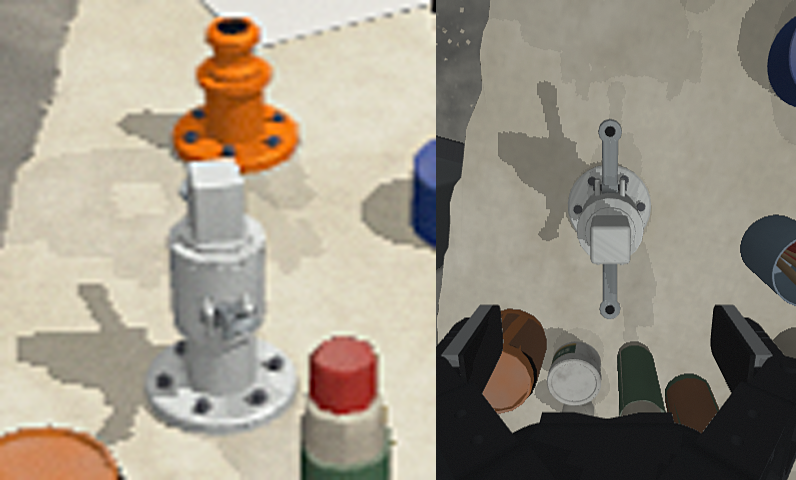

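The coupling sits flush on the collar, and the arms are still raised along tool x. The wrist-view holes are at (324,131) and (324,310). The next step is working out the press poses.

```bash
cat >> h.py <<'E'
C=np.array([476.0,246.3]);PSI=15.2
a=np.array([-np.sin(np.radians(PSI)),np.cos(np.radians(PSI))])
def press(side,th,clear=0,phi=25,r0=48,hw=11):
    "TCP pose with shut fingers on the arm at angle th; side +1: +a arm"
    p=np.radians(phi);e=np.array([np.cos(th),-np.sin(th)]);n=np.array([np.sin(th),np.cos(th)])
    q=np.array([33,80])+r0*e+(3.5+hw*abs(np.sin(p-th))+clear)*n
    P=np.r_[C+side*q[0]*a,q[1]]
    u=side*np.array([-a[1],a[0],0]);return P,Rt(PSI,phi,u)
E
python3 - <<'E'
from h import *
s=ctrl.sense()
for u,v in((324,131),(324,310)):
    o,d=ray('wrist',u,v,s); yt=np.array([a[1],-a[0],0]) # normal of arm plane
    k=-(yt@(o-np.r_[C,0]))/(yt@d) if abs(yt@d)>1e-3 else None
    # intersect with circle r=56 in (rho,z): scan z
    for r in(55,57,60):
        zz=np.arange(60,140,.2);P=o+d*((zz-o[2])/d[2])[:,None];rho=np.abs((P[:,:2]-C)@a)
        i=np.where(np.diff(np.sign(np.hypot(rho-33,zz-80)-r)))[0];print(u,v,r,[(round(np.arctan2(80-zz[j],rho[j]-33),2)) for j in i])
P,R=press(1,-.45,40);print(P);go(P+[0,0,40],R)
E
```

```text
324 131 55 [np.float64(-0.56)]
324 131 57 [np.float64(-0.61)]
324 131 60 [np.float64(-0.69)]
324 310 55 []
324 310 57 [np.float64(-0.22), np.float64(-0.72)]
324 310 60 [np.float64(-0.07), np.float64(-0.87)]
[461.94835464 298.0186469  147.72170954]
T [52.2, 3.0, 80.6] W [-0.05, -4.17, 0.02] rows 2.9
```

>>> {"name": "apply_moves", "arguments": {
  "translation": [
    [30,2,0],
    [52,3,20],
    [52,3,50],
    [52,3,80],
    [52,3,80],
    [52,3,80],
    [52,3,80]
  ],
  "angular": [
    [0,-1,0],
    [0,-2,0],
    [0,-3,0],
    [0,-4.17,0],
    [0,-4.17,0],
    [0,-4.17,0],
    [0,-4.17,0]
  ],
  "fingers": 1,
  "squeeze": 20
}}

```text
t: 14.1
tool_pos: [463.9, 297.9, 191.5]
tcp_rot: [0.593, 0.776, -0.131, 0.171]
force: [0.8, -1.1, 0.0]
gripper_width: 0.2
finger_force: 0.0
```

Run:
```python
from h import *
st();P0=ctrl.sense()
for th,c in((-.5,12),(-.4,0),(-.1,0),(.2,0),(.5,0),(.8,0),(1.0,0),(1.1,0),(1.2,0)):
    go(*press(1,th,c))
```

```text
t 14.1 p [463.9 297.9 191.5] q [ 0.55  0.18  1.76 -0.43  1.36  0.41] F [ 0.8 -1.1  0. ] M [0.22 0.04 0.04] w 0.2 R [[-0.238, 0.965, 0.11], [0.875, 0.262, -0.407], [-0.421, -0.001, -0.907]]
T [37.8, -1.8, 56.4] W [-0.01, -0.01, 0.0] rows 1.4
T [52.4, -1.8, 66.1] W [-0.01, -0.01, 0.0] rows 1.7
T [65.5, -1.8, 77.2] W [-0.01, -0.01, 0.0] rows 2.0
T [74.1, -1.8, 92.4] W [-0.01, -0.01, 0.0] rows 2.4
T [77.0, -1.8, 108.4] W [-0.01, -0.01, 0.0] rows 2.7
T [76.3, -1.8, 119.7] W [-0.01, -0.01, 0.0] rows 2.8
T [74.4, -1.8, 127.3] W [-0.01, -0.01, 0.0] rows 2.9
T [73.0, -1.8, 131.0] W [-0.01, -0.01, 0.0] rows 3.0
T [71.2, -1.8, 134.7] W [-0.01, -0.01, 0.0] rows 3.0
```

>>> {"name": "apply_moves", "arguments": {
  "translation": [
    [30,-1.8,30],
    [38,-1.8,56],
    [45,-1.8,61],
    [52,-1.8,66],
    [57,-1.8,70],
    [61,-1.8,73],
    [65.5,-1.8,77],
    [68.5,-1.8,82],
    [71.5,-1.8,87],
    [74,-1.8,92]
  ],
  "angular": [
    [0,0,0],
    [0,0,0],
    [0,0,0],
    [0,0,0],
    [0,0,0],
    [0,0,0],
    [0,0,0],
    [0,0,0],
    [0,0,0],
    [0,0,0]
  ]
}}

```text
t: 15.1
tool_pos: [453.6, 324.7, 74.9]
tcp_rot: [0.592, 0.776, -0.133, 0.171]
force: [0.8, -0.8, 2.3]
gripper_width: 0.3
finger_force: 1.0
```

Run:
```python
from h import *
st()
for th,c in((.2,0),(.5,0),(.8,0),(1.0,0),(1.1,0),(1.2,0)):
    go(*press(1,th,c))
```

```text
t 15.1 p [453.6 324.7  74.9] q [ 0.6   0.36  1.77 -0.44  1.2   0.54] F [ 0.8 -0.8  2.3] M [-0.1  -0.17  0.07] w 0.3 R [[-0.239, 0.965, 0.109], [0.874, 0.263, -0.409], [-0.423, -0.003, -0.906]]
T [-0.9, 1.0, -1.3] W [-0.02, 0.01, 0.02] rows 0.0
T [2.1, 1.1, 14.7] W [-0.02, 0.01, 0.02] rows 0.3
T [1.4, 1.1, 26.0] W [-0.02, 0.01, 0.02] rows 0.5
T [-0.5, 1.1, 33.6] W [-0.02, 0.01, 0.02] rows 0.7
T [-2.0, 1.1, 37.3] W [-0.02, 0.01, 0.02] rows 0.7
T [-3.7, 1.1, 41.0] W [-0.02, 0.01, 0.02] rows 0.8
```

Force of 2.3 N, so the arm is moving. I continue the arc.

>>> {"name": "apply_moves", "arguments": {
  "translation": [
    [1,1,5],
    [2,1,10],
    [2.1,1,15],
    [2,1,19],
    [1.7,1,23],
    [1.2,1,26.5],
    [0.5,1,30],
    [-0.5,1,33.6],
    [-1.2,1,35.5],
    [-1.2,1,35.5]
  ],
  "angular": [
    [0,0,0],
    [0,0,0],
    [0,0,0],
    [0,0,0],
    [0,0,0],
    [0,0,0],
    [0,0,0],
    [0,0,0],
    [0,0,0],
    [0,0,0]
  ]
}}

```text
t: 16.1
tool_pos: [458.5, 309.1, 43.3]
tcp_rot: [0.592, 0.776, -0.133, 0.171]
force: [-0.8, 1.9, 2.7]
gripper_width: -0.1
finger_force: 1.3
```

Run:
```python
from h import *
st()
for th in(1.0,1.1,1.2,1.3):
    go(*press(1,th))
```

```text
t 16.1 p [458.5 309.1  43.3] q [ 0.57  0.4   1.8  -0.46  1.13  0.54] F [-0.8  1.9  2.7] M [ 0.12 -0.03  0.02] w -0.1 R [[-0.239, 0.965, 0.108], [0.874, 0.263, -0.409], [-0.423, -0.003, -0.906]]
T [0.9, 0.4, -2.0] W [-0.03, 0.0, 0.02] rows 0.0
T [-0.5, 0.4, 1.8] W [-0.03, 0.0, 0.02] rows 0.0
T [-2.3, 0.4, 5.5] W [-0.03, 0.0, 0.02] rows 0.1
T [-4.5, 0.4, 9.1] W [-0.03, 0.0, 0.02] rows 0.2
```

>>> {"name": "apply_moves", "arguments": {
  "translation": [
    [-0.5,0,2],
    [-1.4,0,3.7],
    [-2.3,0,5.5],
    [-3,0,6.7],
    [-3,0,6.7]
  ],
  "angular": [
    [0,0,0],
    [0,0,0],
    [0,0,0],
    [0,0,0],
    [0,0,0]
  ]
}}

```text
t: 16.6
tool_pos: [459.9, 303.8, 38.4]
tcp_rot: [0.592, 0.776, -0.133, 0.171]
force: [0.9, 1.4, 2.0]
gripper_width: -0.1
finger_force: 0.7
```

Run:
```python
from h import *
st()
```

```text
t 16.6 p [459.9 303.8  38.4] q [ 0.57  0.4   1.8  -0.46  1.12  0.54] F [0.9 1.4 2. ] M [ 0.22 -0.06 -0.01] w -0.1 R [[-0.24, 0.965, 0.108], [0.874, 0.263, -0.409], [-0.423, -0.003, -0.906]]
```

>>> {"name": "apply_moves", "arguments": {
  "translation": [
    [-0.7,0,0.7],
    [-1.4,0,1.4],
    [-2.1,0,2.1],
    [-2.1,0,2.1]
  ],
  "angular": [
    [0,0,0],
    [0,0,0],
    [0,0,0],
    [0,0,0]
  ]
}}

```text
t: 17.0
tool_pos: [460.4, 302.3, 37.2]
tcp_rot: [0.593, 0.776, -0.132, 0.17]
force: [-0.4, 6.9, 0.5]
gripper_width: -0.3
finger_force: 3.2
```

Run:
```python
from h import *
st()
```

```text
t 17.0 p [460.4 302.3  37.2] q [ 0.56  0.4   1.81 -0.46  1.12  0.54] F [-0.4  6.9  0.5] M [1.19 0.22 0.05] w -0.3 R [[-0.24, 0.965, 0.108], [0.875, 0.263, -0.406], [-0.42, -0.002, -0.907]]
```

>>> {"name": "apply_moves", "arguments": {
  "translation": [
    [-0.7,0,0.7],
    [-1.3,0,1.3],
    [-1.3,0,1.3]
  ],
  "angular": [
    [0,0,0],
    [0,0,0],
    [0,0,0]
  ]
}}

```text
t: 17.3
tool_pos: [460.6, 301.3, 36.2]
tcp_rot: [0.593, 0.776, -0.131, 0.17]
force: [-1.6, 9.4, -0.5]
gripper_width: -0.1
finger_force: 4.2
```

Run:
```python
from h import *
st()
```

```text
t 17.3 p [460.6 301.3  36.2] q [ 0.56  0.4   1.81 -0.46  1.11  0.54] F [-1.6  9.4 -0.5] M [1.71 0.31 0.07] w -0.1 R [[-0.24, 0.965, 0.108], [0.876, 0.263, -0.405], [-0.419, -0.002, -0.908]]
```

The push-back rose to 9 N with the arm at about its stop angle. Now I retract and look.

>>> {"name": "apply_moves", "arguments": {
  "translation": [
    [10,0,-5],
    [20,0,-40],
    [20,0,-90],
    [20,0,-140],
    [20,0,-190],
    [20,0,-200],
    [20,0,-200]
  ],
  "angular": [
    [0,0,0],
    [0,0,0],
    [0,0,0],
    [0,0,0],
    [0,0,0],
    [0,0,0],
    [0,0,0]
  ]
}}

```text
t: 18.0
tool_pos: [435.0, 400.1, 211.7]
tcp_rot: [0.592, 0.776, -0.131, 0.172]
force: [0.2, -1.1, -1.3]
gripper_width: 0.3
finger_force: 0.0
```

Run:
```python
from h import *
st();snap('wrist','w5.png');go((476,246,290),Rt(PSI));go(press(-1,-.5,40)[0]+[0,0,40],press(-1,0)[1])
```

```text
t 18.0 p [435.  400.1 211.7] q [ 0.72  0.28  1.6  -0.39  1.47  0.53] F [ 0.2 -1.1 -1.3] M [0.22 0.06 0.03] w 0.3 R [[-0.239, 0.965, 0.112], [0.874, 0.264, -0.407], [-0.422, 0.0, -0.907]]
T [-177.7, -0.2, -6.1] W [-0.03, 4.18, 0.02] rows 3.6
T [-179.9, 0.2, 106.5] W [-0.04, 8.34, 0.01] rows 5.8
```

View pics/w5.png

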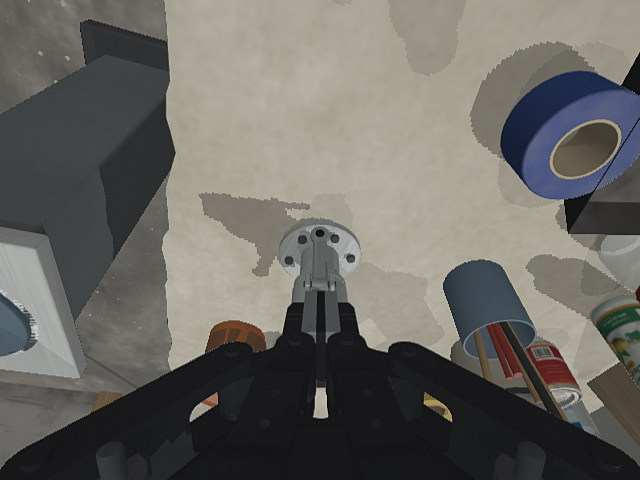

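Wrist view: arm A is down, with its hole at (320,233) over the flange. Next I compute its angle and go to arm B.

Run:
```python
from h import *
s=ctrl.sense();o,d=ray('wrist',320,233,s)
zz=np.arange(5,140,.2);P=o+d*((zz-o[2])/d[2])[:,None];rho=(P[:,:2]-C)@a
for r in(55,57,60):
    i=np.where(np.diff(np.sign(np.hypot(rho-33,zz-80)-r)))[0];print(r,[(round(np.arctan2(80-zz[j],rho[j]-33),2)) for j in i])
```

```text
55 [np.float64(1.23), np.float64(0.16)]
57 [np.float64(1.29), np.float64(0.1)]
60 [np.float64(1.36), np.float64(0.03)]
```

>>> {"name": "apply_moves", "arguments": {
  "translation": [
    [-45,0,-40],
    [-90,0,-40],
    [-135,0,-30],
    [-178,0,-6],
    [-178,0,-6],
    [-178,0,-6],
    [-178,0,-6]
  ],
  "angular": [
    [0,1,0],
    [0,2,0],
    [0,3,0],
    [0,4.18,0],
    [0,4.18,0],
    [0,4.18,0],
    [0,4.18,0]
  ]
}}

```text
t: 18.75
tool_pos: [475.5, 246.0, 288.2]
tcp_rot: [0.607, 0.795, -0.003, -0.003]
force: [0.4, 0.1, -0.9]
gripper_width: 0.3
finger_force: 0.0
```

Run:
```python
from h import *
st();go(press(-1,-.5,40)[0]+[0,0,40],press(-1,0)[1])
```

```text
t 18.75 p [475.5 246.  288.2] q [ 0.27 -0.07  1.79  0.    1.43 -0.  ] F [ 0.4  0.1 -0.9] M [-0.01  0.02 -0.02] w 0.3 R [[-0.263, 0.965, -0.007], [0.965, 0.263, -0.001], [0.001, -0.007, -1.0]]
T [-49.9, 1.2, 99.2] W [-0.07, 4.16, -0.0] rows 2.9
```

>>> {"name": "apply_moves", "arguments": {
  "translation": [
    [-30,1,0],
    [-50,1,30],
    [-50,1,65],
    [-50,1,99],
    [-50,1,99],
    [-50,1,99]
  ],
  "angular": [
    [0,1,0],
    [0,2,0],
    [0,3,0],
    [0,4.16,0],
    [0,4.16,0],
    [0,4.16,0]
  ]
}}

```text
t: 19.35
tool_pos: [489.5, 199.3, 190.7]
tcp_rot: [0.592, 0.776, 0.129, -0.174]
force: [-0.3, -0.3, 0.3]
gripper_width: -0.2
finger_force: 0.0
```

Run:
```python
from h import *
st()
for th,c in((-.5,12),(-.4,0),(-.1,0),(.2,0),(.5,0)):
    go(*press(-1,th,c))
```

```text
t 19.35 p [489.5 199.3 190.7] q [-0.03  0.03  1.92  0.42  1.35 -0.43] F [-0.3 -0.3  0.3] M [-0.19 -0.05  0.02] w -0.2 R [[-0.238, 0.964, -0.117], [0.875, 0.266, 0.406], [0.422, -0.006, -0.907]]
T [-41.2, -0.3, 54.0] W [-0.07, 0.01, 0.01] rows 1.4
T [-55.9, -0.3, 63.6] W [-0.07, 0.01, 0.01] rows 1.7
T [-69.0, -0.2, 74.7] W [-0.07, 0.01, 0.01] rows 2.0
T [-77.6, -0.1, 90.0] W [-0.07, 0.01, 0.01] rows 2.4
T [-80.5, 0.0, 106.0] W [-0.07, 0.01, 0.01] rows 2.7
```

>>> {"name": "apply_moves", "arguments": {
  "translation": [
    [-33,0,28],
    [-41,0,54],
    [-48,0,59],
    [-56,0,63.6],
    [-61,0,67],
    [-65,0,71],
    [-69,0,75],
    [-72,0,80],
    [-75,0,85],
    [-77.6,0,90]
  ],
  "angular": [
    [0,0,0],
    [0,0,0],
    [0,0,0],
    [0,0,0],
    [0,0,0],
    [0,0,0],
    [0,0,0],
    [0,0,0],
    [0,0,0],
    [0,0,0]
  ]
}}

```text
t: 20.35
tool_pos: [499.0, 166.4, 76.9]
tcp_rot: [0.593, 0.776, 0.131, -0.173]
force: [1.1, 1.9, 1.9]
gripper_width: -0.1
finger_force: 1.0
```

Run:
```python
from h import *
st()
for th,c in((.2,0),(.5,0),(.8,0),(1.0,0),(1.1,0),(1.2,0)):
    go(*press(-1,th,c))
```

```text
t 20.35 p [499.  166.4  76.9] q [-0.09  0.21  1.96  0.44  1.17 -0.58] F [1.1 1.9 1.9] M [ 0.14 -0.09 -0.08] w -0.1 R [[-0.237, 0.965, -0.113], [0.875, 0.262, 0.407], [0.423, -0.002, -0.906]]
T [1.5, -1.3, 1.2] W [-0.02, -0.0, -0.01] rows 0.0
T [-1.4, -1.2, 17.2] W [-0.02, -0.0, -0.01] rows 0.3
T [-0.8, -1.2, 28.5] W [-0.02, -0.0, -0.01] rows 0.6
T [1.2, -1.2, 36.1] W [-0.02, -0.0, -0.01] rows 0.7
T [2.6, -1.2, 39.8] W [-0.02, -0.0, -0.01] rows 0.8
T [4.4, -1.2, 43.5] W [-0.02, -0.0, -0.01] rows 0.9
```

>>> {"name": "apply_moves", "arguments": {
  "translation": [
    [0,-1,6],
    [-1,-1,12],
    [-1.4,-1.2,17],
    [-1.3,-1.2,21],
    [-1,-1.2,25],
    [-0.6,-1.2,29],
    [0.3,-1.2,33],
    [1.2,-1.2,36],
    [2,-1.2,38],
    [2,-1.2,38]
  ],
  "angular": [
    [0,0,0],
    [0,0,0],
    [0,0,0],
    [0,0,0],
    [0,0,0],
    [0,0,0],
    [0,0,0],
    [0,0,0],
    [0,0,0],
    [0,0,0]
  ]
}}

```text
t: 21.35
tool_pos: [492.4, 183.8, 43.3]
tcp_rot: [0.593, 0.776, 0.13, -0.173]
force: [1.1, -1.4, 3.0]
gripper_width: -0.3
finger_force: 1.1
```

Run:
```python
from h import *
st()
for th in(1.1,1.2,1.3):go(*press(-1,th))
```

```text
t 21.35 p [492.4 183.8  43.3] q [-0.06  0.27  1.97  0.46  1.1  -0.58] F [ 1.1 -1.4  3. ] M [-0.2  -0.12 -0.06] w -0.3 R [[-0.237, 0.965, -0.114], [0.875, 0.263, 0.407], [0.423, -0.003, -0.906]]
T [0.1, 0.5, 1.6] W [-0.03, -0.0, -0.0] rows 0.0
T [1.8, 0.6, 5.3] W [-0.03, -0.0, -0.0] rows 0.1
T [4.0, 0.6, 8.9] W [-0.03, -0.0, -0.0] rows 0.2
```

>>> {"name": "apply_moves", "arguments": {
  "translation": [
    [0.5,0,2],
    [1.1,0,3.6],
    [1.8,0,5.3],
    [3,0,7],
    [4,0,8],
    [4,0,8]
  ],
  "angular": [
    [0,0,0],
    [0,0,0],
    [0,0,0],
    [0,0,0],
    [0,0,0],
    [0,0,0]
  ]
}}

```text
t: 21.95
tool_pos: [491.8, 189.2, 38.3]
tcp_rot: [0.593, 0.776, 0.13, -0.172]
force: [-0.0, -7.3, 5.0]
gripper_width: 0.5
finger_force: 4.6
```

Run:
```python
from h import *
st()
```

```text
t 21.95 p [491.8 189.2  38.3] q [-0.05  0.27  1.97  0.47  1.09 -0.58] F [-0.  -7.3  5. ] M [-0.92 -0.04  0.14] w 0.5 R [[-0.238, 0.965, -0.112], [0.876, 0.263, 0.405], [0.42, -0.002, -0.907]]
```

>>> {"name": "apply_moves", "arguments": {
  "translation": [
    [0.7,0,0.7],
    [1.4,0,1.4],
    [1.4,0,1.4]
  ],
  "angular": [
    [0,0,0],
    [0,0,0],
    [0,0,0]
  ]
}}

```text
t: 22.25
tool_pos: [491.9, 189.8, 38.0]
tcp_rot: [0.593, 0.776, 0.13, -0.17]
force: [0.2, -14.3, 9.0]
gripper_width: 0.1
finger_force: 7.8
```

Run:
```python
from h import *
st()
```

```text
t 22.25 p [491.9 189.8  38. ] q [-0.05  0.28  1.97  0.47  1.08 -0.58] F [  0.2 -14.3   9. ] M [-1.59  0.13  0.27] w 0.1 R [[-0.239, 0.965, -0.111], [0.876, 0.264, 0.403], [0.418, -0.001, -0.908]]
```

17 N with almost no motion, so arm B is at its stop. I retract and check everything.

>>> {"name": "apply_moves", "arguments": {
  "translation": [
    [-10,0,-5],
    [-15,0,-40],
    [-15,0,-90],
    [-15,0,-140],
    [-15,0,-170],
    [-15,0,-200],
    [-15,0,-200],
    [-15,0,-200]
  ],
  "angular": [
    [0,0,0],
    [0,0,0],
    [0,0,0],
    [0,0,0],
    [0,0,0],
    [0,0,0],
    [0,0,0],
    [0,0,0]
  ]
}}

```text
t: 23.05
tool_pos: [516.1, 97.6, 211.3]
tcp_rot: [0.593, 0.775, 0.13, -0.174]
force: [-0.7, -0.1, -0.7]
gripper_width: 0.2
finger_force: 0.0
```

Run:
```python
from h import *
st();a_=snap('side','s6.png');b=snap('wrist','w6.png')
cv2.imwrite('pics/c6.png',np.hstack([cv2.resize(a_[170:330,229:349,::-1],(360,480),interpolation=cv2.INTER_CUBIC),b[:,100:540,::-1]]))
```

```text
t 23.05 p [516.1  97.6 211.3] q [-0.22  0.05  1.86  0.38  1.46 -0.57] F [-0.7 -0.1 -0.7] M [-0.25 -0.05 -0.01] w 0.2 R [[-0.236, 0.965, -0.115], [0.875, 0.263, 0.408], [0.424, -0.004, -0.906]]
```

View pics/c6.png

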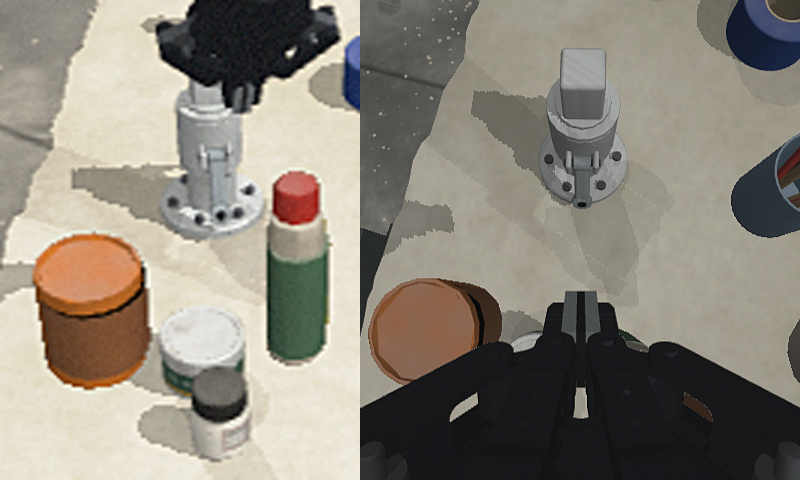

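Arm B is down over the flange, with its hole at (582,203) in the crop. The coupling is seated upright, the wax tin and chalk jar haven't moved, and the robot is touching nothing.

```bash
python3 -c "
from plant import ctrl
print(ctrl.close_job())"
```

```text
the job is handed in; nothing more can be done
None
```

The coupling is home on the fitting's collar and both cam arms were pressed down to their stops, one after the other. The wax tin and chalk jar were not disturbed, and the job was handed in at about 23 s; no verdict came back.

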